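# Grease the glaze mill's bearing through its slanting nipple

## Task

Lift the loose dust lid off the blue jar mill by its bow handle and lay it gently on the table. Take the red grease gun out of its black cup by the ribbed grip, press its coupler squarely onto the slanting brass nipple until it snaps on, then push on until the barrel is nearly at the end of its spring stroke. Finish like that, gripping the gun and holding it steadily against its spring, with the other things on the table left where they stand.

Things in the scene. Friction and masses are not known exactly. Their poses are not given: they have to be found in the camera images.
- mill: Bench jar mill, fixed: blue-green gear case 116 (x) x 124 (y) x 80 mm high, two black rollers (77 mm high) behind it on a 10 mm base plate from x -108 to +180, y +-75 mm. Origin: on the table under the centre of the case; z up, -x is the front with the control panel, facing the robot when unturned. A round well, 88 mm across, 42 deep, is in the case's top over the origin; the nipple stands in it.
- nipple: Brass grease nipple in the well, fixed, leaning 30 degrees from vertical to the mill's left side (+y). Origin: foot of its boss, at mill (0, -14, 40) mm; z points outward along its axis. Along z: boss 23 mm across to 12 mm, foot 19 across to 18, neck 9 across to 26, then the button head: 16 across at 29.5 to 31, tapering to 10 across and a domed tip at 36.5 mm.
- nipple_tip (a point): Centre of the nipple's tip (36.5 mm from its origin); z points outward along the nipple's axis, so the coupler is pressed on along -z. The tip stands 72 mm above the table, 8 mm below the case's top, at mill (0, 4) mm.
- lid: Loose aluminium dust lid, 140 g: disc 100 mm across, 5 mm thick, lying on the gear case's top (80 mm above the table) over the well, with a 79 mm spigot 4 mm deep below it that hangs in the well with 4 mm of play all round. Origin: centre of the disc's underside, z up. A dark steel bow handle stands across its front part.
- lid_handle (a point): Middle of the bow handle's top bar, 30 mm from the lid's centre on its -x side and 29 mm above the disc's underside: a round bar 8 mm thick along the lid's y, 48 mm between the axes of its legs, 20 mm free below the bar. Axes as the lid's.
- stand: Black drip cup that holds the grease gun, fixed to the table: 52 mm across (foot 72 mm), 40 mm high, inside 44 mm across, inner floor 6 mm high. Origin: centre of its underside.
- gun: Push-type grease gun, 390 g with coupler, standing upright nose down in the cup, loose. Origin: on its axis at the coupler's mouth (spring out); z points up along the gun to its butt at 152 mm. Red barrel 32 mm across from 50 to 152 mm with a 39 mm collar at 90 to 96 mm and black grip ribs from 98 to 146 mm above it. Below the barrel a steel coupler on a spring stem.
- gun_grip (a point): Middle of the ribbed grip, on the gun's axis 122 mm from the coupler's mouth, 32 mm across, 30 mm below the butt. Axes as the gun's.
- coupler_seat (a point): Inner seat of the coupler, on the gun's axis 20.5 mm above the coupler's mouth; it meets the nipple's tip when fully on. The mouth, 32 mm across, flares inside from 25 mm to an 18 mm bore in 8 mm; three spring balls 10 mm above the mouth snap behind the nipple's head (at about 6 to 10 N along the axis). z as the gun's z; it moves with the coupler.
- coupler (a joint): Spring stroke of the gun: how far the coupler has moved into the barrel, 0 (spring out) to 0.012 m (stop). The spring is preloaded: it starts to give at about 9 N, and takes about 14 N at the stop, along the gun's axis, so it hardly gives before the coupler has snapped on.
- mill_jar: Bystander: white porcelain mill jar with clamp bar, 90 mm across, 122 mm high, origin at its foot.
- biscuit_tube: Bystander: red card tube with white lid, 78 mm across, 117 mm high, origin at its foot.
- bottle_mint: Bystander: mint-green squeeze bottle with blue cap, 72 mm across, 125 mm high, origin at its foot.
- pigment_jar_01: Bystander: small green pigment jar with white lid among other pigment jars at the right, 40 mm across, 54 mm high, origin at its foot.
- rinse_jar: Bystander: glass rinse jar, 54 mm across, 61 mm high, origin at its foot.
- brush_tumbler: Bystander: amber tumbler full of brushes, 73 mm across, 222 mm high with the brushes, origin at its foot.
Mind the look-alikes: they are no part of the job. Of the things like the lid, leave any that is orange; of the rest the larger one is meant.

How it is judged:
On the way, in this order (a step that is already met when the one before it is completed fails the run):
1. The dust lid is off the well, lying on the table and let go (height (world z) of lid below 0.045 m and horizontal distance between lid and nipple_tip above 0.09 m and linear speed of lid below 0.03 m/s and contact force between the fingers and lid below 0.2 N), for 0.2 s.
2. The coupler has snapped squarely onto the nipple (z of coupler_seat in the frame of nipple_tip below 0.0017 m and distance between coupler_seat and nipple_tip below 0.0032 m and angle between the z axis of coupler_seat and the z axis of nipple_tip, either way round below 0.14 rad), for 0.1 s.
At the end, for the whole second after the job is handed in: Lid let go on the table (origin under 45 mm high, 90 mm or more from the nipple); coupler seat within 1.7 mm of the tip along the axis, 3.2 mm in all, axes within 8 degrees; barrel held 8 mm or more down its 12 mm stroke, over 6 N on the nipple, gun at rest, gripped within 32 mm of gun_grip (all of step 1 and all of step 2 and value of joint coupler above 0.008 m and contact force between gun and nipple above 6 N and contact force between the fingers and gun above 3 N and distance between the grasp point and gun_grip below 0.032 m and linear speed of gun below 0.02 m/s); the arm keeps its last pose, push and grip.
It fails at once if The lid is dropped or flung: it moves faster than 0.8 m/s (linear speed of lid above 0.8 m/s).
It fails at once if One of the bystanders is pushed more than 30 mm or knocked over (distance of any of mill_jar, biscuit_tube, bottle_mint, pigment_jar_01, rinse_jar, brush_tumbler from where it was at the start of the episode above 0.03 m or angle between any of mill_jar, biscuit_tube, bottle_mint, pigment_jar_01, rinse_jar, brush_tumbler's own z axis and vertical above 0.6 rad).
It also fails if it takes over 54 s, if anything falls off the work surface, if the arm or the gripper's body presses on something with over 40 N, if the wrist force passes 120 N, or if a joint passes its speed limit or range.

## Robot

A 6-joint arm with a two-finger parallel gripper is mounted at the origin on a cart in front of the work surface, level with it; the furniture and walls round the work are solid. World frame = base frame: x ahead of the robot, y to its left, z up, the work surface at z = 0. Lengths are in m, angles in rad, forces in N, time in s.
With the tool pointing down it reaches from about 0.325 to 0.775 m from the base axis. Payload 5.5 kg.
Tool frame: the origin (TCP) lies between the finger pads; the fingertips stand 8 mm ahead of it and the grasp point (between the pads) lies 11 mm behind it (tcp_to_tips is the distance from the TCP to the fingertips, in m); z points along the fingers, y is the direction in which the jaws open and shut (so a half turn about z gives the same grasp; the last joint's range is limited). The gripper opens to 88 mm and grips with 3 to 60 N. Pads are 20 mm wide; open, the fingers measure 115 mm over their backs; the gripper's body (75 mm by 178 mm) begins 61 mm behind the grasp point.
Start: joints at [-1.245, 0.091, 1.231, -0, 1.82, -0.057], TCP at [0.224, -0.557, 0.231] pointing down, gripper open.
Joint ranges: [-2.87, 2.87], [-0.86, 2.18], [0.17, 2.46], [-1.51, 4.65], [0.06, 2.69], [-2.65, 2.65]. Speed limits (rad/s): [2.57, 2.57, 3.01, 3.14, 3.14, 3.14].

## Interface

Orientations are given as a unit quaternion [w, x, y, z].
In Python, from bench import * gives the robot as it stands. Calls block until the motion is done:
- move_to(position, orientation): joint-space move of the TCP to a pose.
- move_l(position, speed=0.15, orientation=None): straight line of the TCP; orientation=None keeps the orientation; speed is the mean speed in m/s.
- movej(angles): joint-space move.
- gripper_open() and close(): open the fingers fully, or close them until they stop; the grip force is fixed at half the most.
- hold(seconds).
- inverse_kinematics(position, orientation): joint angles nearest the present ones, or None.
- state(): the state.
- get_image(name): name is "side" or "top"; returns a dict with "frame" (400x640x3 uint8, blue, green, red), "depth" (400x640 float32, m along the optical axis (not along the pixel's ray), 0 where there is no reading), "camera_matrix" (3x3 intrinsics, pixels), "view" (4x4, takes a point from world to camera coordinates). Camera axes: x right, y up, looking along -z (the intrinsics and any distortion apply to the point x, -y, -z); pixel columns grow to the right and rows downward; lengths in m; the calibration is good to about 2 mm. A picture is of the moment at which its call begins.
A pose or a line that the arm cannot do raises IKError and nothing moves.
- job_done(): hands the job in, once; it reports no verdict.
The state is a dict: "time": time; "joint_pos": joint angles; "dq": joint speeds; "joint_torque": joint torques, N m; "ee_pos": TCP position; "ee_rot": TCP orientation; "ft_force": force on the tool from outside, world axes, zero at the start; "moment": the same for the moment, N m; "finger_gap": finger opening in m.
Only numpy, scipy, OpenCV 4.12 (cv2) and the standard library are available. Lean on these libraries where they do the work, as an engineer would, in place of code of your own. Each camera call takes 0.05 s, during which the arm holds its last target.

## Working session

There is one attempt and no reset: what is moved stays moved. The work goes in short steps, each a Python script; the robot and the scene stay as the last script left them, time stands still between calls to the robot, and variables do not carry over. Pictures are saved under pics/ and viewed, and the job is handed in when it is done.

```bash
ls; mkdir -p pics; python3 - <<'E'
from bench import *
import cv2,numpy as np,pickle
for n in ("side","top"):
    d=get_image(n); cv2.imwrite(f"pics/{n}0.png",d["frame"]); pickle.dump(d,open(f"{n}0.pkl","wb"))
    print(n,d["camera_matrix"],d["view"],[k for k in d])
print(state())
E
```

```text
pics
side [[508.0841425    0.         326.00523988]
 [  0.         508.0841425  196.82584836]
 [  0.           0.           1.        ]] [[-0.83596871 -0.54852495 -0.0166339   0.43651224]
 [ 0.27458488 -0.44433495  0.8527424  -0.20893605]
 [-0.47514151  0.70829855  0.52206677 -1.34649909]
 [ 0.          0.          0.          1.        ]] ['frame', 'depth', 'camera_matrix', 'view']
top [[458.61266964   0.         321.40210022]
 [  0.         458.61266964 193.47752184]
 [  0.           0.           1.        ]] [[ 2.32018302e-02 -9.99724176e-01  3.63963419e-03  4.38127068e-03]
 [ 9.78262819e-01  2.34538609e-02  2.06038281e-01 -5.28164299e-01]
 [-2.06066814e-01 -1.21994640e-03  9.78537163e-01 -1.42436066e+00]
 [ 0.00000000e+00  0.00000000e+00  0.00000000e+00  1.00000000e+00]] ['frame', 'depth', 'camera_matrix', 'view']
{'time': 0.1, 'joint_pos': array([-1.24469060e+00,  9.17889608e-02,  1.23175426e+00,  9.32520194e-06,
        1.81980577e+00, -5.66956880e-02]), 'dq': array([-0.00039594, -0.00201178, -0.00452434,  0.00024562, -0.00182258,
       -0.00132818]), 'joint_torque': array([ 1.16824838e-03, -4.47858059e+01, -4.07569814e+01,  6.98959362e-02,
        2.84931622e-02, -1.16011502e-04]), 'ee_pos': array([ 0.2240352 , -0.55633285,  0.22962304]), 'ee_rot': array([-8.70820713e-04,  9.81738139e-01,  1.90235261e-01, -1.13457501e-04]), 'ft_force': array([-0.46690909, -0.82968595,  0.2395781 ]), 'moment': array([ 0.02264905, -0.00193221,  0.0519088 ]), 'finger_gap': 0.0879892764872378}
```

View pics/side0.png

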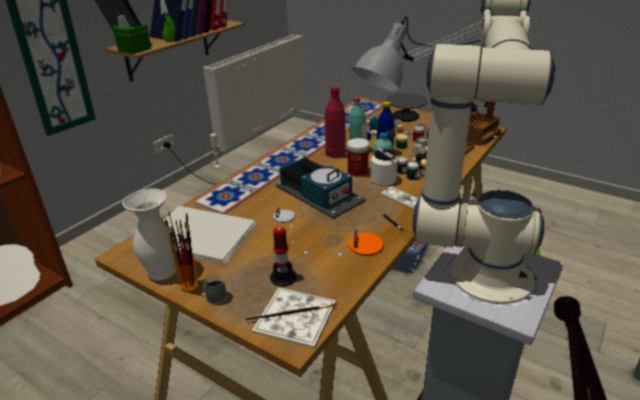

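View pics/top0.png

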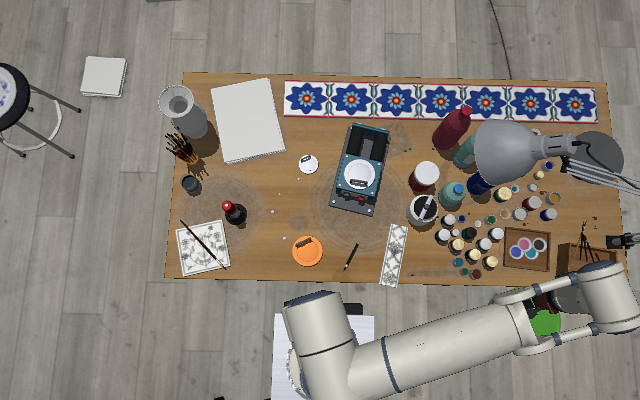

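```bash
cat > h.py <<'E'
import numpy as np,pickle,cv2
from scipy.spatial.transform import Rotation as R
def load(n): return pickle.load(open(n,"rb"))
def cloud(d):
    K=d["camera_matrix"];z=d["depth"];v,u=np.mgrid[:z.shape[0],:z.shape[1]]
    p=np.stack([(u-K[0,2])/K[0,0]*z,-(v-K[1,2])/K[1,1]*z,-z,np.ones_like(z)],-1)
    return (p@np.linalg.inv(d["view"]).T)[...,:3]
def proj(d,P):
    K=d["camera_matrix"];c=np.c_[np.atleast_2d(P),np.ones(len(np.atleast_2d(P)))]@d["view"].T
    return np.c_[K[0,2]+K[0,0]*c[:,0]/-c[:,2],K[1,2]-K[1,1]*c[:,1]/-c[:,2]]
def ray(d,u,v,z):
    """world point on pixel ray at height z"""
    K=d["camera_matrix"];T=np.linalg.inv(d["view"])
    r=T[:3,:3]@np.array([(u-K[0,2])/K[0,0],-(v-K[1,2])/K[1,1],-1]);o=T[:3,3]
    return o+r*(z-o[2])/r[2]
def crop(d,x0,y0,x1,y1,f,name):
    cv2.imwrite(name,cv2.resize(d["frame"][y0:y1,x0:x1],None,fx=f,fy=f,interpolation=cv2.INTER_CUBIC))
E
python3 - <<'E'
from h import *
t=load("top0.pkl");s=load("side0.pkl")
crop(t,320,115,400,220,7 if 0 else 5.7,"pics/a.png")
crop(t,200,180,290,270,6,"pics/b.png")
crop(s,265,145,375,220,7,"pics/c.png")
crop(s,240,215,320,295,7,"pics/d.png")
E
```

```text
(no output)
```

View pics/a.png

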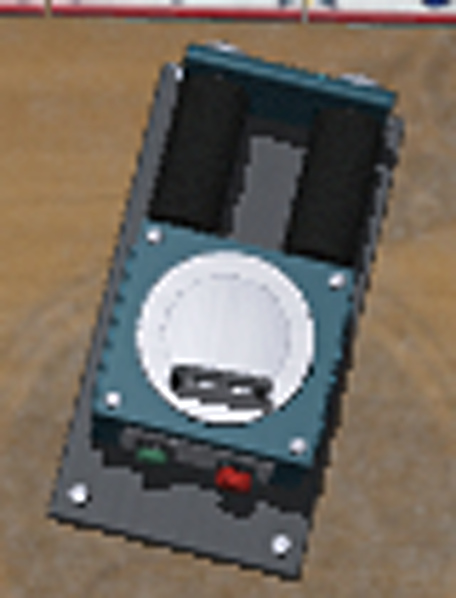

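View pics/b.png

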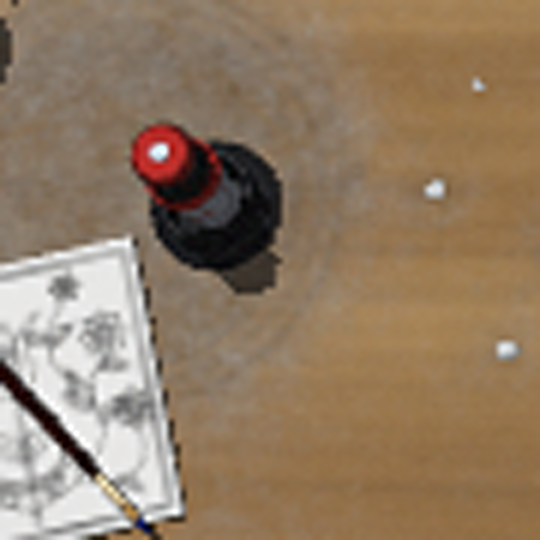

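View pics/c.png

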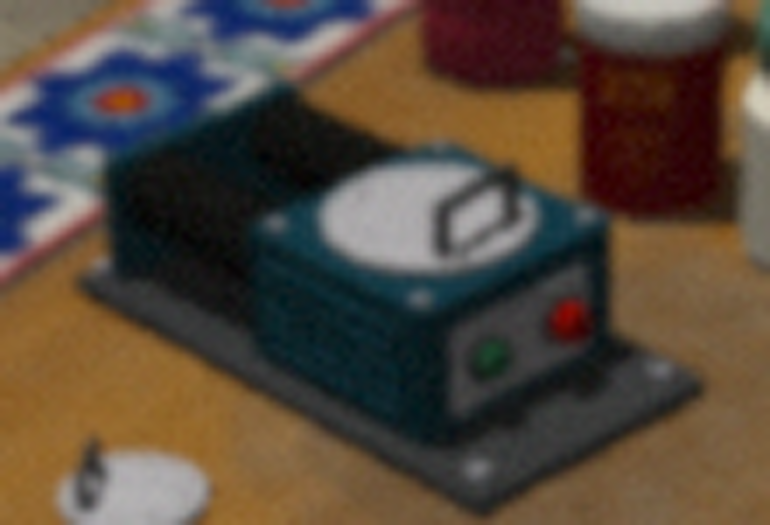

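View pics/d.png

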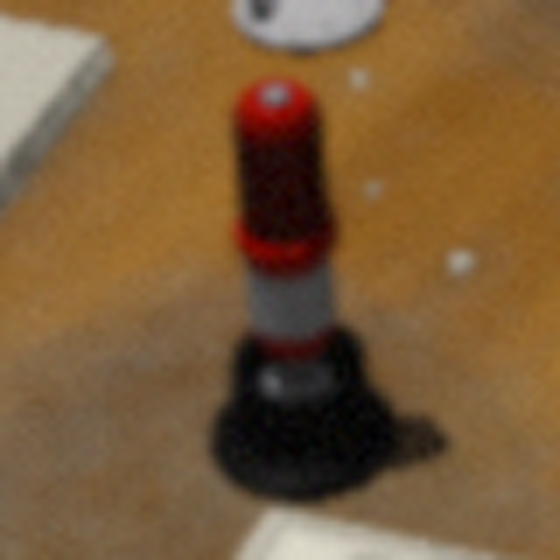

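```bash
python3 - <<'E'
from h import *
t=load("top0.pkl");s=load("side0.pkl")
def pt(d,x0,y0,f,pts,z): return np.array([ray(d,x0+(x+.5)/f-.5,y0+(y+.5)/f-.5,z)[:2] for x,y in pts])
f=5.7
A=pt(t,320,115,f,[(153,235),(337,281),(113,400),(298,446)],.082); print("screws top",A,A.mean(0))
B=pt(t,320,115,f,[(48,515),(298,580)],.010); print("plate top",B)
C=pt(s,265,145,7,[(440,150),(587,216),(276,223),(420,297)],.082);print("screws side",C,C.mean(0))
for n,X in(("t",A),):
    pass
D=pt(s,265,145,7,[(482,515),(703,385)],.010);print("plate side",D)
b=B[0]-B[1];print("yaw plate t",np.degrees(np.arctan2(-b[0],b[1])), np.linalg.norm(b)); b=D[0]-D[1];print("s",np.degrees(np.arctan2(-b[0],b[1])),np.linalg.norm(b))
print("yaw screws t",[np.degrees(np.arctan2(-v[0],v[1])) for v in(A[0]-A[1],A[2]-A[3])],[np.degrees(np.arctan2(v[1],v[0])) for v in(A[0]-A[2],A[1]-A[3])])
print("lidhandle top",pt(t,320,115,f,[(182,373),(262,385),(222,378)],.033+.08-.004+.004))
print("lidhandle side",pt(s,265,145,7,[(440,212),(512,176)],.113))
# ellipse fit of lid by whiteness
for d,n,nm in((t,"top",(320,115,400,220)),(s,"side",(265,145,375,220))):
    x0,y0,x1,y1=nm;im=d["frame"][y0:y1,x0:x1].astype(int)
    P=cloud(d)[y0:y1,x0:x1]; 
    m=(im.min(-1)>120)&(P[...,2]>.06)&(P[...,2]<.12)
    print(n,m.sum(),"lid z",np.median(P[m][:,2]), "c",P[m][:,:2].min(0)/2+P[m][:,:2].max(0)/2,P[m][:,:2].max(0)-P[m][:,:2].min(0))
    c=P[(P[...,2]>.074)&(P[...,2]<.095)]
    r=cv2.minAreaRect(c[:,:2].astype(np.float32)*1000);print("top rect",r)
    h=P[(P[...,2]>.1)&(P[...,2]<.13)&(im.max(-1)<120)]
    if len(h)>5: print("handle pts",len(h),h.mean(0),cv2.minAreaRect(h[:,:2].astype(np.float32)*1000))
# gun
print("butt top",pt(t,200,180,6,[(162,154)],.158),"collar?")
print("butt side",pt(s,240,215,7,[(276,97)],.158), "cup foot side")
for d,w in((t,(215,190,260,235)),(s,(265,215,305,290))):
    x0,y0,x1,y1=w;P=cloud(d)[y0:y1,x0:x1];im=d["frame"][y0:y1,x0:x1].astype(int)
    for a,b in((.012,.03),(.035,.045),(.06,.09),(.108,.15),(.15,.165)):
        q=P[(P[...,2]>a)&(P[...,2]<b)]
        if len(q)>3: print(a,len(q),cv2.minEnclosingCircle(q[:,:2].astype(np.float32)*1000),q[:,2].max(),q.mean(0))
E
```

```text
screws top [[ 0.64812919 -0.06093613]
 [ 0.6237021  -0.1648919 ]
 [ 0.55189929 -0.03977546]
 [ 0.52814338 -0.14297147]] [ 0.58796849 -0.10214374]
plate top [[ 0.49917023 -0.00586205]
 [ 0.46445438 -0.15102108]]
screws side [[ 0.62160902 -0.1628002 ]
 [ 0.5274875  -0.14385608]
 [ 0.64726395 -0.0624331 ]
 [ 0.55265736 -0.04075387]] [ 0.58725446 -0.10246081]
plate side [[ 0.49298852  0.00223703]
 [ 0.46381626 -0.14417277]]
yaw plate t -13.450075717226907 0.14925258768999483
s -11.268647107790903 0.14928781482931933
yaw screws t [np.float64(-13.223232930042306), np.float64(-12.96374326289488)] [np.float64(-12.40179347438707), np.float64(-12.919689074288215)]
lidhandle top [[ 0.56077604 -0.07607114]
 [ 0.55508757 -0.11983707]
 [ 0.5584924  -0.09795983]]
lidhandle side [[ 0.55698481 -0.06465651]
 [ 0.54745951 -0.11028186]]
top 669 lid z 0.08626194971543044 c [ 0.64894902 -0.1132178 ] [0.24337779 0.14963211]
top rect ((641.3463745117188, -115.71058654785156), (126.93132781982422, 229.15414428710938), 76.11724853515625)
handle pts 45 [ 0.5585314  -0.09729054  0.11177625] ((559.6461791992188,
[... 1075 characters left out ...]
523500442504883) 0.16484785174514083 [0.46278157 0.2975439  0.15771913]
0.012 155 ((535.2628173828125, 214.5736846923828), 173.44541931152344) 0.029878903795890976 [0.46235084 0.29696229 0.02049822]
0.035 104 ((460.3579406738281, 301.4399719238281), 26.775630950927734) 0.044595263267908636 [0.45593377 0.30591547 0.03937803]
0.06 118 ((459.6341857910156, 301.9485168457031), 17.03205108642578) 0.08935567995285165 [0.45458001 0.30814426 0.07520903]
0.108 177 ((459.6574401855469, 302.02215576171875), 16.874332427978516) 0.14954831436379556 [0.45480762 0.30779751 0.1292264 ]
0.15 94 ((461.6163330078125, 300.4459533691406), 17.437114715576172) 0.16426812029929128 [0.45930528 0.30289657 0.15703001]
```

```bash
cat >> h.py <<'E'
Y=np.radians(-12.8); MC=np.array([.5876,-.1023,0]); MR=R.from_euler('z',Y).as_matrix()
TIP=MC+MR@np.array([0,.004,.072]); AX=MR@np.array([0,.5,np.sqrt(.75)])
def q_from(z,y):
    z=z/np.linalg.norm(z); y=y-z*(y@z); y/=np.linalg.norm(y)
    q=R.from_matrix(np.c_[np.cross(y,z),y,z]).as_quat(); return q[[3,0,1,2]]
def down(a): return q_from(np.array([0,0,-1.]),np.array([np.cos(a),np.sin(a),0]))
LY=np.radians(-6.5)
GUN=np.array([.464,.298]); 
MX=MR[:,0]
GG=.119
def gunpose(depth,sgn=1,lat=np.zeros(3)):
    """TCP pose: gun on nipple axis, seat at distance depth from tip (neg = spring stroke); TCP is 11 ahead of grasp point"""
    return TIP+lat+AX*(GG-.0205-.011+depth), q_from(-AX,sgn*MX)
E
python3 - <<'E'
from h import *
from bench import *
np.set_printoptions(precision=3,suppress=True)
t=load("top0.pkl")
H=np.array([.558,-.0985])
for nm,p,q in [("lid+",[*H,.098],down(LY)),("lid-",[*H,.098],down(LY+np.pi)),("gun+",[*GUN,.006+GG-.011],down(Y)),("gun-",[*GUN,.114],down(Y+np.pi)),("gunup+",[*GUN,.254],down(Y)),("gunup-",[*GUN,.254],down(Y+np.pi))]+[(f"fin{s} {d}",*gunpose(d,s)) for s in(1,-1) for d in(.06,-.011)]:
    print(nm,np.array(p),inverse_kinematics(list(p),list(q)))
for u,v in[(303,205),(307,250),(308,163),(284,238),(272,211),(279,191),(333,205)]: print(u,v,ray(t,u,v,0))
print(TIP,AX)
E
```

```text
lid+ [ 0.558 -0.099  0.098] [-0.235  0.016  1.543 -0.     1.582 -0.121]
lid- [ 0.558 -0.099  0.098] None
gun+ [0.464 0.298 0.114] [ 0.509 -0.031  1.561 -0.     1.611  0.733]
gun- [0.464 0.298 0.114] [ 0.509 -0.031  1.561 -0.     1.611 -2.409]
gunup+ [0.464 0.298 0.254] [ 0.509 -0.034  1.317 -0.     1.859  0.733]
gunup- [0.464 0.298 0.254] [ 0.509 -0.034  1.317 -0.     1.859 -2.409]
fin1 0.06 [ 0.605 -0.026  0.2  ] [ 0.163  0.245  1.195 -0.507  1.875  0.274]
fin1 -0.011 [ 0.597 -0.061  0.138] [ 0.112  0.223  1.33  -0.501  1.752  0.284]
fin-1 0.06 [ 0.605 -0.026  0.2  ] None
fin-1 -0.011 [ 0.597 -0.061  0.138] None
303 205 [0.499 0.077 0.   ]
307 250 [0.35 0.06 0.  ]
308 163 [0.644 0.065 0.   ]
284 238 [0.387 0.136 0.   ]
272 211 [0.476 0.18  0.   ]
279 191 [0.545 0.159 0.   ]
333 205 [ 0.501 -0.023  0.   ]
[ 0.588 -0.098  0.072] [0.111 0.488 0.866]
```

```bash
python3 - <<'E'
from h import *
t=load("top0.pkl");P=cloud(t)
np.set_printoptions(precision=3,suppress=True)
for u,v in[(480,150),(478,175),(500,182),(520,150),(500,125),(455,125),(467,150),(480,185),(360,174)]: print(u,v,P[v,u])
q=P[100:220,400:545].reshape(-1,3);q=q[(q[:,2]>.19)];print(len(q),q.min(0),q.max(0))
E
```

```text
480 150 [ 0.586 -0.39   0.371]
478 175 [ 0.585 -0.469  0.12 ]
500 182 [ 0.514 -0.456  0.322]
520 150 [ 0.575 -0.474  0.412]
500 125 [ 0.649 -0.438  0.387]
455 125 [ 0.717 -0.379  0.201]
467 150 [ 0.663 -0.436  0.126]
480 185 [ 0.555 -0.477  0.11 ]
360 174 [ 0.588 -0.105  0.085]
4077 [ 0.223 -0.533  0.19 ] [0.769 0.015 1.503]
```

```bash
python3 - <<'E'
from h import *
from bench import *
np.set_printoptions(precision=3,suppress=True)
s=state(); 
a=-1.245; r=.42
move_l([r*np.cos(a),r*np.sin(a),.26],.25)
a=-.24
p=[.42*np.cos(a),.42*np.sin(a),.26]
move_to(p,list(down(LY)))
H=[.5583,-.0983]
move_l([*H,.17],.25,list(down(LY)))
print(state()["time"],state()["ee_pos"],state()["ft_force"])
for n in("side","top"):
    d=get_image(n);pickle.dump(d,open(n+"1.pkl","wb"))
    crop(d,*((265,100,375,220) if n=="side" else (310,110,420,220)),5,f"pics/{n}1.png")
E
```

```text
3.3417 [ 0.558 -0.099  0.171] [ 0.211  0.158 -0.544]
```

View pics/side1.png

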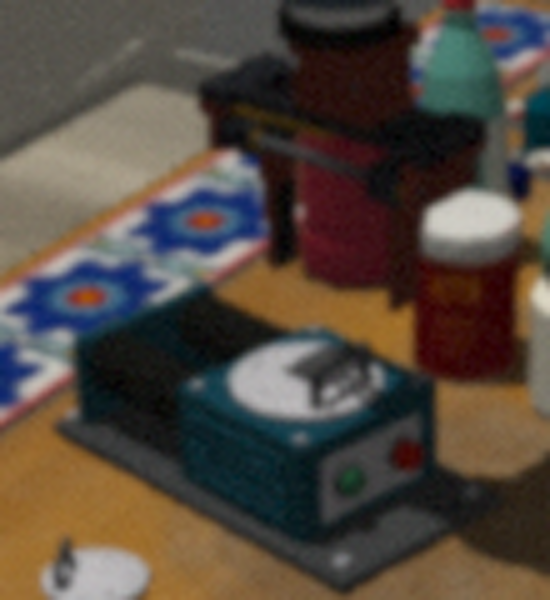

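The picture shows the open fingers (about 280,240 and 400,280 in the crop) straddling the lid's handle (330,370), high above it. I'll descend and grip.

```bash
python3 - <<'E'
from h import *
from bench import *
np.set_printoptions(precision=3,suppress=True)
H=[.5583,-.0983]
move_l([*H,.097],.12,list(down(LY)))
print(state()["ee_pos"],state()["ft_force"])
close(); s=state(); print(s["finger_gap"],s["ft_force"],s["time"])
move_l([*H,.117],.08); hold(.2)
s=state(); print(s["finger_gap"],s["ft_force"],s["ee_pos"],s["time"])
for n in("side","top"):
    d=get_image(n);pickle.dump(d,open(n+"2.pkl","wb"))
    crop(d,*((265,100,375,220) if n=="side" else (310,110,420,220)),5,f"pics/{n}2.png")
E
```

```text
[ 0.559 -0.098  0.098] [-0.572  0.545 -0.234]
0.007460647334657716 [ 0.139 -0.253 -0.182] 5.4167
0.006978895635741333 [ 0.167  0.615 -1.16 ] [ 0.558 -0.098  0.117] 6.0167
```

View pics/side2.png

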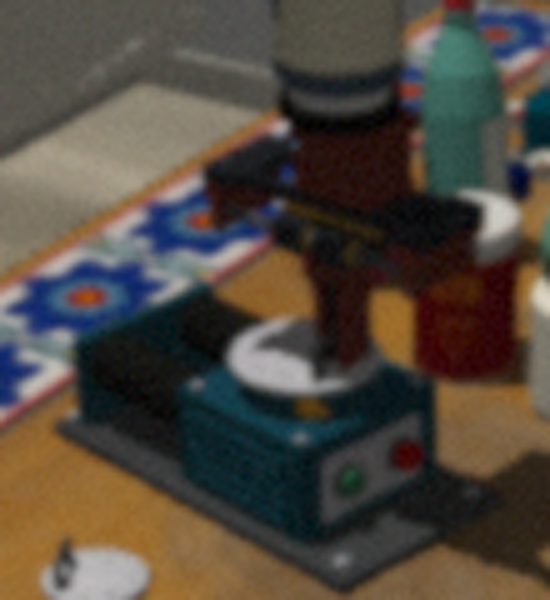

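```bash
python3 - <<'E'
from h import *
from bench import *
np.set_printoptions(precision=3,suppress=True)
move_l([.5583,-.0983,.18],.15)
move_l([.47,.088,.13],.2)
move_l([.47,.088,.045],.12)
hold(.1);f0=state()["ft_force"];print(f0)
for z in np.arange(.041,.0185,-.003):
    move_l([.47,.088,z],.04); s=state(); print(z,s["ft_force"]-f0,s["ee_pos"][2])
    if (s["ft_force"]-f0)[2]>5: break
print(s["time"])
for n in("side","top"):
    d=get_image(n);pickle.dump(d,open(n+"3.pkl","wb"))
    crop(d,*((220,130,340,250) if n=="side" else (260,150,370,260)),5,f"pics/{n}3.png")
E
```

```text
[ 0.597  0.784 -1.595]
0.041 [-0.815 -0.678  0.441] 0.04096445003228269
0.038 [-1.064 -1.29   0.633] 0.03770672416711579
0.034999999999999996 [-1.129 -0.913  0.258] 0.034665580166254005
0.031999999999999994 [-0.266 -1.286  0.684] 0.03171111160601445
0.02899999999999999 [-0.36  -0.175  0.114] 0.02870021338448936
0.02599999999999999 [-0.306 -2.04   0.34 ] 0.025745964782227466
0.022999999999999986 [-1.075 -0.096  0.339] 0.022708691234259823
0.019999999999999983 [ 0.551 -1.322  2.296] 0.020222506949267277
10.85
```

View pics/side3.png

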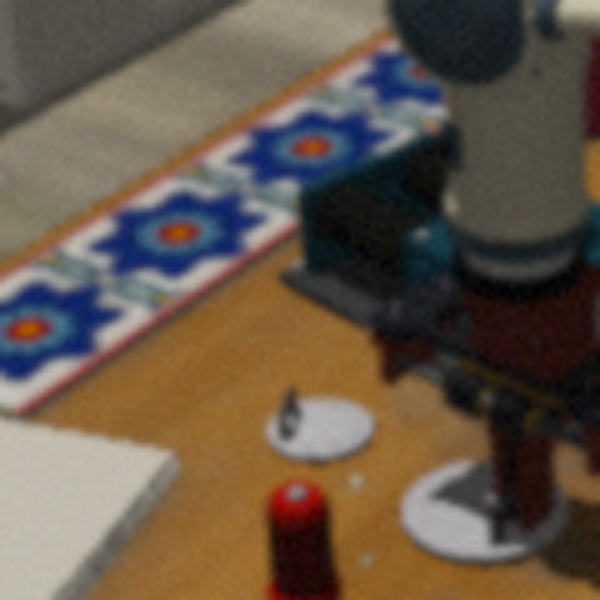

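The lid lies flat on the table (480,510 in the crop), and the force rose at z = 0.020. Next I release, back off and look at the uncovered nipple.

```bash
python3 - <<'E'
from h import *
from bench import *
np.set_printoptions(precision=3,suppress=True)
gripper_open(); hold(.1)
move_l([.47,.088,.10],.12)
move_l([.464,.18,.27],.25,list(down(Y)))
print(state()["time"])
for n in("side","top"):
    d=get_image(n);pickle.dump(d,open(n+"4.pkl","wb"))
    cv2.imwrite(f"pics/{n}4.png",d["frame"])
    crop(d,*((270,145,350,205) if n=="side" else (325,140,395,210)),8,f"pics/{n}4n.png")
E
```

```text
14.0833
```

View pics/top4n.png

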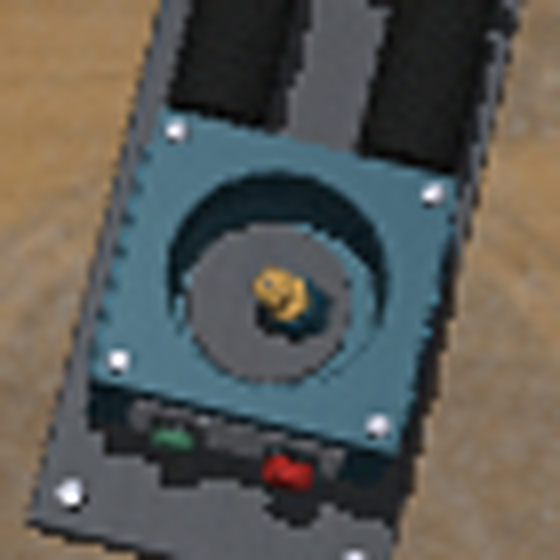

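View pics/side4n.png

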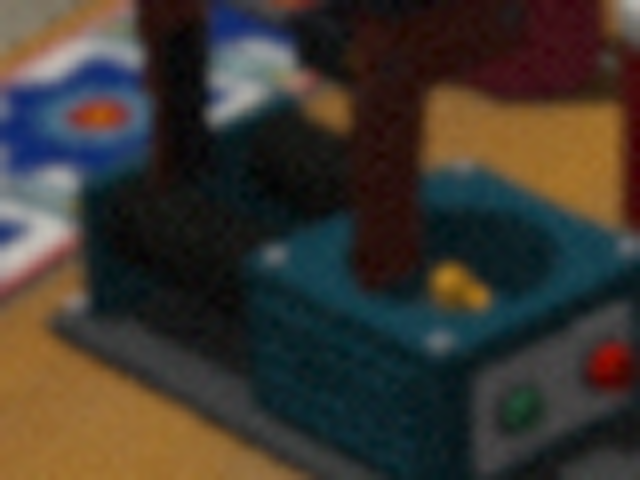

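View pics/top4.png

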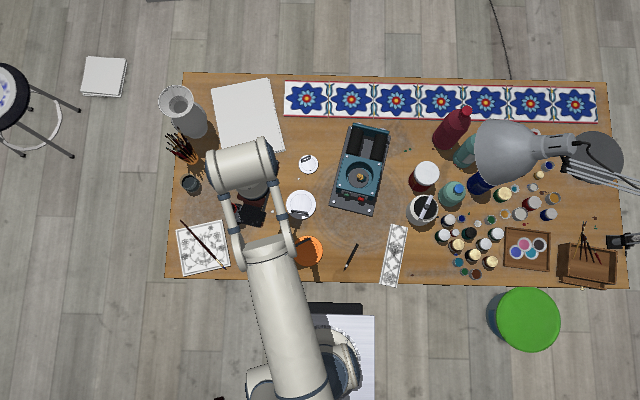

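View pics/side4.png

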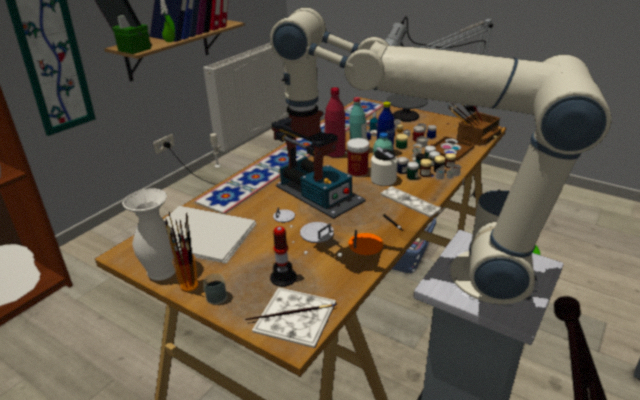

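```bash
python3 - <<'E'
from h import *
for n,o in(("top",(325,140)),("side",(270,145))):
    d=load(n+"4.pkl")
    pts=[TIP,TIP-AX*.0065,TIP-AX*.0365]
    p=proj(d,pts);print(n,((p-o)+.5)*8-.5)
    im=cv2.imread(f"pics/{n}4n.png")
    for q in ((p-o)+.5)*8-.5: cv2.drawMarker(im,tuple(int(round(x)) for x in q),(255,0,255),0,10,1)
    c=[MC+MR@[.044*np.cos(a),.044*np.sin(a),.08] for a in np.linspace(0,6.28,40)]
    cv2.polylines(im,[np.int32(((proj(d,c)-o)+.5)*8-.5)],True,(0,255,255),1)
    c=[TIP-AX*.006+MR@R.from_rotvec([-np.pi/6,0,0]).as_matrix()@[.008*np.cos(a),.008*np.sin(a),0] for a in np.linspace(0,6.28,40)]
    cv2.polylines(im,[np.int32(((proj(d,c)-o)+.5)*8-.5)],True,(255,0,255),1)
    cv2.imwrite(f"pics/{n}4o.png",im)
a=cv2.imread("pics/top4o.png");b=cv2.imread("pics/side4o.png")
cv2.imwrite("pics/o4.png",np.hstack([a[100:450,130:430],b[100:450,250:600]]))
E
```

```text
top [[264.90903481 281.94091962]
 [271.61909889 287.28564781]
 [301.9697699  311.46069073]]
side [[445.00468933 276.49184372]
 [450.97254794 285.67774484]
 [478.07221076 327.39033211]]
```

View pics/o4.png

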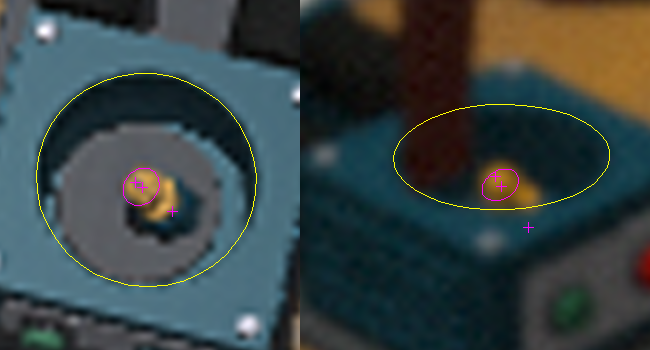

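The overlay matches the nipple head in both views to within about 1–2 mm (140,187 and 500,182). Next is the gun.

```bash
python3 - <<'E'
from h import *
from bench import *
np.set_printoptions(precision=3,suppress=True)
q=list(down(Y))
move_l([*GUN,.25],.25,q)
f0=state()["ft_force"]
move_l([*GUN,.114],.15,q)
s=state();print(s["ee_pos"],s["ft_force"]-f0)
close(); s=state();print(s["finger_gap"],s["ft_force"]-f0)
move_l([*GUN,.21],.12,q); hold(.2)
s=state();print(s["finger_gap"],s["ft_force"]-f0,s["ee_pos"],s["time"])
for n in("side","top"):
    d=get_image(n);pickle.dump(d,open(n+"5.pkl","wb"))
    crop(d,*((230,170,330,290) if n=="side" else (190,150,300,260)),5,f"pics/{n}5.png")
E
```

```text
[0.465 0.298 0.115] [ 0.636 -0.347  0.12 ]
0.03159111193208412 [-1.27   0.581 -0.61 ]
0.03138338859414972 [ 0.469 -0.314 -4.47 ] [0.464 0.298 0.209] 17.9167
```

View pics/side5.png

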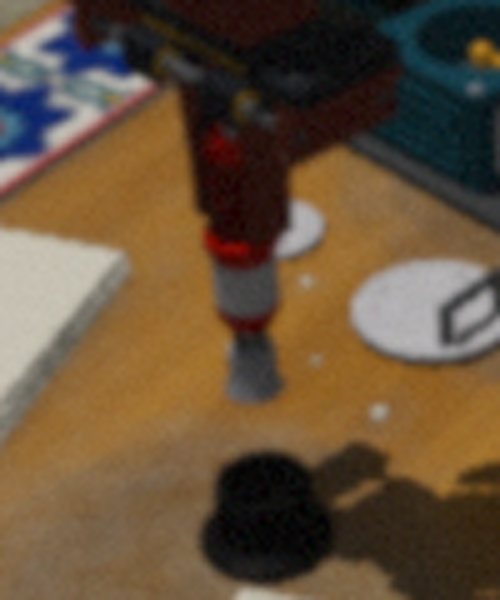

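```bash
python3 - <<'E'
from h import *
ims=[]
for n,o in(("side",(230,170)),("top",(190,150))):
    d=load(n+"5.pkl");im=cv2.imread(f"pics/{n}5.png")
    b=np.array([.464,.298,.209+.011-GG])
    for z in(0,.050,.090,.096):
        r={0:.016,.05:.016}.get(z,.0195)
        c=[b+[r*np.cos(a),r*np.sin(a),z] for a in np.linspace(0,6.28,40)]
        cv2.polylines(im,[np.int32(((proj(d,c)-o)+.5)*5-.5)],True,(0,255,0),1)
    ims.append(im)
cv2.imwrite("pics/o5.png",np.hstack([ims[0][200:450,150:350],ims[1][:250,100:350]]).repeat(1,0))
cv2.imwrite("pics/o5.png",cv2.resize(ims[0][200:430,170:330],None,fx=2.5,fy=2.5))
E
```

```text
(no output)
```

View pics/o5.png

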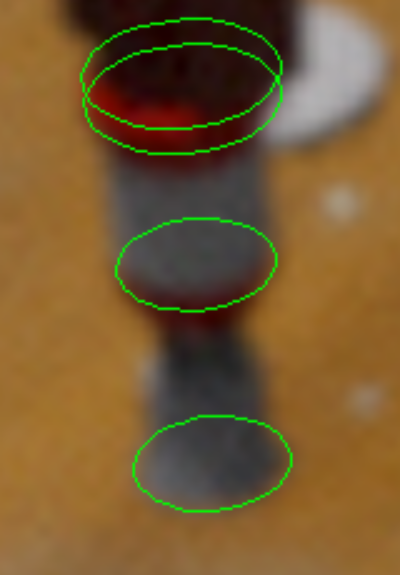

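```bash
python3 - <<'E'
from h import *
from bench import *
np.set_printoptions(precision=3,suppress=True)
move_l([.48,.25,.26],.2)
p,q=gunpose(.09); move_l(list(p),.22,list(q))
p,q=gunpose(.035); move_l(list(p),.15,list(q)); hold(.2)
s=state();print(s["finger_gap"],s["ft_force"],s["ee_pos"]-p,s["time"])
np.save("f0.npy",s["ft_force"])
for n in("side","top"):
    d=get_image(n);pickle.dump(d,open(n+"6.pkl","wb"))
    o,im=((270,120) if n=="side" else (320,130)),None
    crop(d,o[0],o[1],o[0]+90,o[1]+90,6,f"pics/{n}6.png")
    im=cv2.imread(f"pics/{n}6.png");A=MR@R.from_rotvec([-np.pi/6,0,0]).as_matrix()
    for z in(0,.05,.09,.152):
        r={.09:.0195}.get(z,.016)
        c=[TIP+AX*(.035-.0205)+A@[r*np.cos(a),r*np.sin(a),z] for a in np.linspace(0,6.28,40)]
        cv2.polylines(im,[np.int32(((proj(d,c)-o)+.5)*6-.5)],True,(0,255,0),1)
    cv2.imwrite(f"pics/{n}6o.png",im)
cv2.imwrite("pics/o6.png",cv2.resize(np.hstack([cv2.imread("pics/side6o.png"),cv2.imread("pics/top6o.png")]),None,fx=.74,fy=.74))
E
```

```text
0.031423594236985083 [ 0.984  1.036 -4.65 ] [0.001 0.001 0.002] 20.725
```

View pics/o6.png

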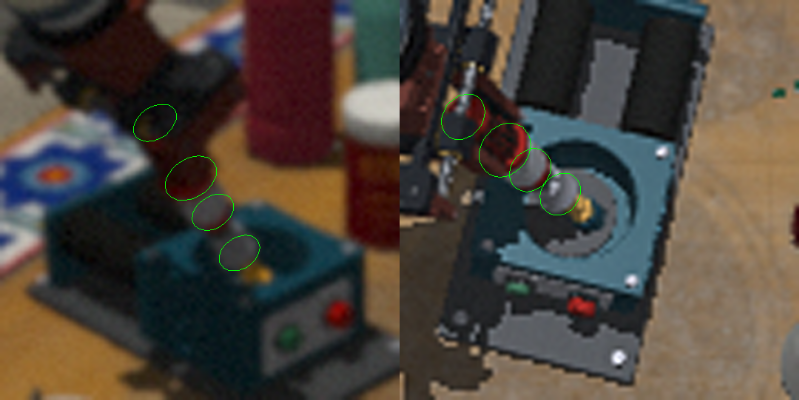

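View pics/side6.png

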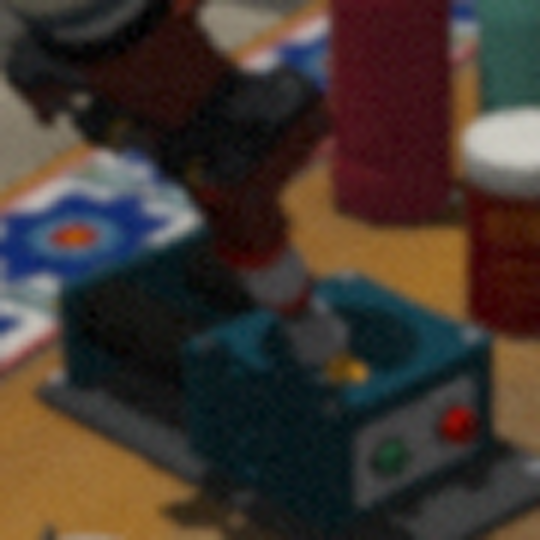

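Gun axis and mouth overlay line up with the nipple in both views. I'll press on in small steps, watching the axial force.

```bash
python3 - <<'E'
from h import *
from bench import *
np.set_printoptions(precision=2,suppress=True)
f0=np.load("f0.npy")
def rep(d):
    F=[];E=[]
    for _ in range(3):
        hold(.03);s=state();F.append(s["ft_force"]-f0);E.append(s["ee_pos"])
    F=np.mean(F,0);p,_q=gunpose(0);e=np.mean(E,0)-p
    a=F@AX;print(f"{d*1e3:.1f} actual {e@AX*1e3:.2f} lat",1e3*(e-AX*(e@AX)),f"Fax {a:.2f} Flat",F-a*AX,f"gap {s['finger_gap']*1e3:.2f}",round(s["time"],2));return a
for d in [.024,.018,.014,.011,.009,.007,.005,.003,.0015,0]:
    p,q=gunpose(d); move_l(list(p),.05,list(q)); a=rep(d)
    if a>13: break
E
```

```text
24.0 actual 23.64 lat [-0.11  0.01  0.01] Fax 0.14 Flat [-0.8  -1.13  0.74] gap 31.51 21.29
18.0 actual 17.79 lat [-0.08  0.01  0.01] Fax 0.58 Flat [-1.3  -0.97  0.71] gap 31.49 21.66
14.0 actual 13.84 lat [-0.06  0.01 -0.  ] Fax 0.17 Flat [-1.1  -0.87  0.63] gap 31.38 22.01
11.0 actual 10.94 lat [-0.01 -0.1   0.06] Fax 0.58 Flat [-0.97 -1.22  0.81] gap 31.53 22.36
9.0 actual 9.11 lat [-0.04 -0.23  0.13] Fax 1.40 Flat [-1.37 -2.21  1.42] gap 31.66 22.71
7.0 actual 6.83 lat [ 0.02  0.13 -0.07] Fax 1.42 Flat [-1.21 -1.66  1.09] gap 31.53 23.06
5.0 actual 4.28 lat [-0.07  0.    0.01] Fax -0.88 Flat [-0.14 -2.28  1.3 ] gap 31.32 23.41
3.0 actual 1.86 lat [-0.3   0.09 -0.01] Fax -5.98 Flat [-0.37 -3.05  1.77] gap 31.54 23.76
1.5 actual 1.02 lat [-0.21  0.05 -0.  ] Fax -6.07 Flat [-0.56 -3.1   1.82] gap 31.23 24.11
0.0 actual 0.17 lat [ 0.04 -0.03  0.01] Fax -3.45 Flat [-0.27 -2.92  1.68] gap 31.53 24.46
```

```bash
python3 - <<'E'
from h import *
from bench import *
np.set_printoptions(precision=2,suppress=True)
f0=np.load("f0.npy")
def rep(d):
    F=[];E=[]
    for _ in range(3):
        hold(.03);s=state();F.append(s["ft_force"]-f0);E.append(s["ee_pos"])
    F=np.mean(F,0);p,_q=gunpose(0);e=np.mean(E,0)-p
    a=F@AX;print(f"{d*1e3:.1f} actual {e@AX*1e3:.2f} lat",1e3*(e-AX*(e@AX)),f"Fax {a:.2f} Flat",F-a*AX,f"gap {s['finger_gap']*1e3:.2f}",round(s["time"],2));return a
for d in -np.arange(.001,.0101,.001):
    p,q=gunpose(d); move_l(list(p),.05,list(q)); a=rep(d)
    if a>13: break
E
```

```text
-1.0 actual -0.28 lat [ 0.11 -0.07  0.03] Fax 0.71 Flat [-1.56 -3.    1.89] gap 31.56 24.81
-2.0 actual -0.61 lat [ 0.19 -0.15  0.06] Fax 10.17 Flat [-3.72 -1.8   1.49] gap 31.40 25.16
-3.0 actual -1.38 lat [ 0.19 -0.17  0.07] Fax 12.00 Flat [-4.07 -1.93  1.61] gap 31.30 25.51
-4.0 actual -2.29 lat [ 0.18 -0.16  0.07] Fax 11.86 Flat [-3.93 -2.12  1.7 ] gap 31.39 25.86
-5.0 actual -3.18 lat [ 0.19 -0.18  0.08] Fax 11.38 Flat [-4.   -1.78  1.51] gap 31.73 26.21
-6.0 actual -4.09 lat [ 0.2  -0.18  0.08] Fax 12.56 Flat [-4.42 -1.46  1.39] gap 31.36 26.56
-7.0 actual -4.99 lat [ 0.2  -0.18  0.08] Fax 12.24 Flat [-4.56 -1.86  1.63] gap 31.14 26.91
-8.0 actual -5.88 lat [ 0.18 -0.2   0.09] Fax 13.44 Flat [-4.49 -1.63  1.49] gap 31.52 27.26
```

```bash
python3 - <<'E'
from h import *
from bench import *
np.set_printoptions(precision=2,suppress=True)
f0=np.load("f0.npy")
def rep(d):
    F=[];E=[]
    for _ in range(3):
        hold(.03);s=state();F.append(s["ft_force"]-f0);E.append(s["ee_pos"])
    F=np.mean(F,0);p,_q=gunpose(0);e=np.mean(E,0)-p
    a=F@AX;print(f"{d*1e3:.1f} actual {e@AX*1e3:.2f} lat",1e3*(e-AX*(e@AX)),f"Fax {a:.2f} Flat",F-a*AX,f"gap {s['finger_gap']*1e3:.2f}",round(s["time"],2));return a
for d in -np.arange(.009,.0166,.001):
    p,q=gunpose(d); move_l(list(p),.05,list(q)); a=rep(d)
    if a>17.5: break
for n in("side","top"):
    d=get_image(n);pickle.dump(d,open(n+"7.pkl","wb"))
    o=((270,120) if n=="side" else (320,130))
    crop(d,o[0],o[1],o[0]+90,o[1]+90,6,f"pics/{n}7.png")
cv2.imwrite("pics/o7.png",cv2.resize(np.hstack([cv2.imread("pics/side7.png"),cv2.imread("pics/top7.png")]),None,fx=.74,fy=.74))
E
```

```text
-9.0 actual -6.78 lat [ 0.19 -0.2   0.09] Fax 13.43 Flat [-4.61 -1.29  1.32] gap 31.55 27.61
-10.0 actual -7.69 lat [ 0.19 -0.21  0.09] Fax 14.61 Flat [-4.96 -1.79  1.64] gap 31.45 27.96
-11.0 actual -8.57 lat [ 0.2  -0.22  0.1 ] Fax 14.32 Flat [-5.   -1.82  1.67] gap 31.22 28.31
-12.0 actual -9.49 lat [ 0.2  -0.22  0.1 ] Fax 14.96 Flat [-4.86 -1.89  1.69] gap 31.62 28.66
-13.0 actual -10.38 lat [ 0.2  -0.22  0.1 ] Fax 14.88 Flat [-5.23 -1.09  1.28] gap 31.59 29.01
-14.0 actual -11.27 lat [ 0.21 -0.23  0.1 ] Fax 15.63 Flat [-5.01 -1.33  1.39] gap 31.79 29.36
-15.0 actual -12.17 lat [ 0.21 -0.25  0.12] Fax 15.26 Flat [-5.43 -2.07  1.86] gap 31.52 29.71
-16.0 actual -12.84 lat [ 0.2  -0.26  0.12] Fax 16.89 Flat [-5.67 -1.52  1.58] gap 31.74 30.06
```

View pics/o7.png

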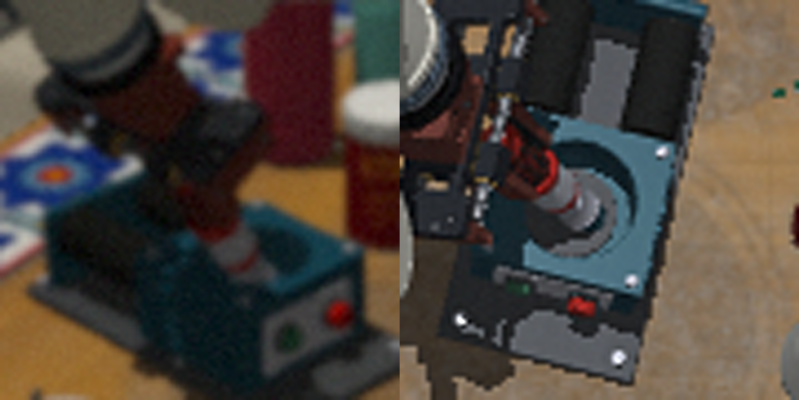

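The force profile (onset at −0.6 mm, stop felt at about −12.8 mm) fits a full 12 mm stroke. I'll back off about 1 mm and check for slip with overlays.

```bash
python3 - <<'E'
from h import *
from bench import *
np.set_printoptions(precision=2,suppress=True)
f0=np.load("f0.npy")
p,q=gunpose(-.0148); move_l(list(p),.03,list(q)); hold(.4)
s=state();e=s["ee_pos"]-gunpose(0)[0];print(e@AX*1e3,(s["ft_force"]-f0)@AX,s["dq"],s["time"],s["finger_gap"])
zr=R.from_quat(np.roll(s["ee_rot"],-1)).as_matrix()[:,2];print("tilt err deg",np.degrees(np.arccos(-zr@AX)))
A=MR@R.from_rotvec([-np.pi/6,0,0]).as_matrix();ims=[]
for n in("side","top"):
    d=get_image(n);o=((285,140) if n=="side" else (330,140))
    crop(d,o[0],o[1],o[0]+50,o[1]+60,8,f"pics/{n}8.png");im=cv2.imread(f"pics/{n}8.png")
    for z,c_ in((0,(0,255,0)),(.05-.011,(0,255,0)),(.09-.011,(0,255,0)),(.09,(255,0,255)),(.152-.011,(0,255,0))):
        r=.0195 if z in(.09,.079) else .016
        c=[TIP+AX*(-.0205)+A@[r*np.cos(a),r*np.sin(a),z] for a in np.linspace(0,6.28,40)]
        cv2.polylines(im,[np.int32(((proj(d,c)-o)+.5)*8-.5)],True,c_,1)
    ims.append(im)
    cv2.imwrite(f"pics/{n}8f.png",d["frame"])
cv2.imwrite("pics/o8.png",np.hstack(ims))
E
```

```text
-11.977977184290985 16.047829770240853 [-0.  0.  0.  0. -0.  0.] 30.8083 0.03133008483671414
tilt err deg 0.1825313502006277
```

View pics/o8.png

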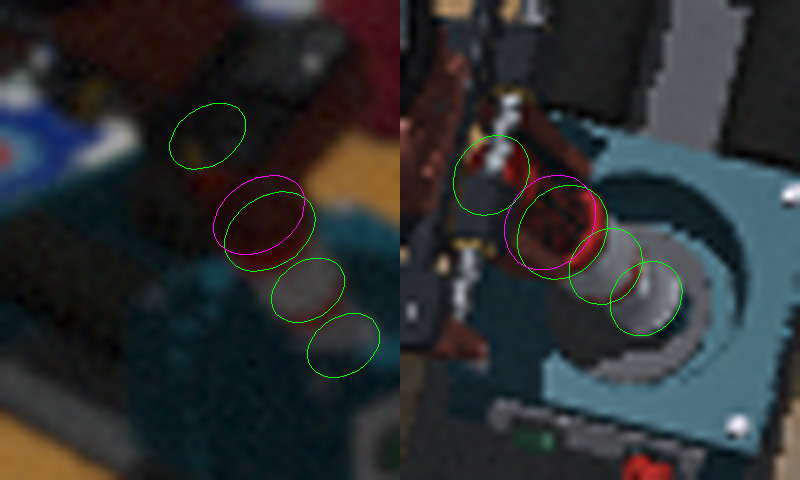

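View pics/side8f.png

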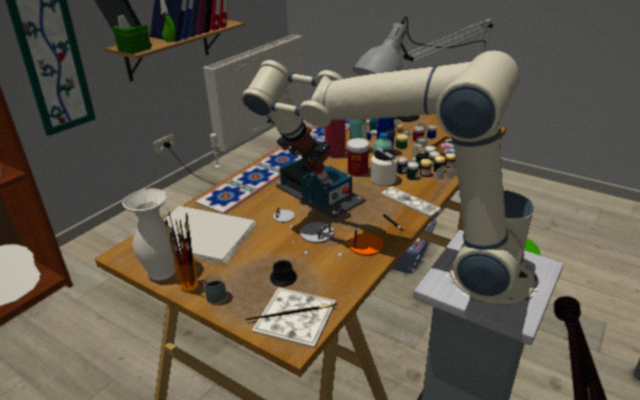

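The collar's lower edge (about 600,240 in the top view) sits on the green ring for an 11 mm stroke. The magenta ring, for an uncompressed spring, clearly doesn't fit. The lid lies flat on the table, and everything else stands where it was. I'm handing in.

```bash
python3 - <<'E'
from bench import *
print(job_done()); s=state(); print(s["time"],s["ft_force"],s["finger_gap"])
E
```

```text
the job is handed in; nothing more can be done
None
the job is handed in; nothing more can be done
```

The job is handed in at about 31 s of the 54 s allowed. No verdict came back, so success rests on my own checks below.

- **Lid:** I lifted it by the bow handle, laid it flat on the table about 0.2 m from the nipple, and let go. The last image shows it still there.
- **Coupler:** It snapped onto the nipple; the force showed a pull-in, then the seat meeting the tip. The tool was 0.2° off the planned nipple axis, with a sideways offset of about 0.3 mm from the planned line.
- **Stroke:** I pressed until the spring stop was just felt, then backed off about 1 mm. That leaves an estimated 11 mm of the 12 mm stroke.
- **Hold:** The arm was at rest with about 16 N along the axis, slightly more than the stated 14 N at the stop. The finger gap was steady at 31.3 mm.
- **Slip check:** The top-view overlay fits the 11 mm estimate with no slip in the grip. The side view was dark there and less conclusive.
- **Bystanders:** None looks moved in the last overview picture; I did not measure their positions.

I could not read the force and pose again after handing in, because the robot answers no further calls then.

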